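# Copy the former's angle to the cutting guide with a sliding bevel

### The arm

A 7-joint arm with a two-finger parallel gripper is mounted at the origin on the work surface. World frame = base frame: x ahead of the robot, y to its left, z up, the work surface at z = 0. Lengths are in m, angles in rad, forces in N, time in s.
With the tool pointing down it reaches from about 0.425 to 0.875 m from the base axis. Payload 4.7 kg.
Tool frame: the origin (TCP) lies midway between the tips of the shut fingers; the grasp point (between the pads) lies 19 mm behind it; z points along the fingers, y is the line along which they close (so a half turn about z gives the same grasp; the last joint's range is limited). The gripper opens to 87 mm and grips with 3 to 60 N. Pads are 19 mm wide; open, the fingers measure 117 mm over their backs; the gripper's body (75 mm by 190 mm) begins 51 mm behind the grasp point.
Start: joints at [-1.155, 0.321, -0.07, 1.45, 0.023, 1.371, -0.057], TCP at [0.254, 0.598, 0.223] pointing down, gripper open.
Joint ranges: [-2.86, 2.86], [-0.3, 2.09], [-1.38, 1.24], [0.06, 2.45], [-1.56, 4.7], [0.09, 2.05], [-2.69, 2.69]. Speed limits (rad/s): [2.57, 2.57, 3.14, 3.14, 3.14, 3.14, 3.14].

### API

Orientations are given as a rotation vector (axis times angle).
In Python, from bench import monitor, cams, workorder gives the robot as it stands.
- The arm moves only by the tool move_arm, never from a script. Its arguments are lists of equal length, an entry for each row: "slide": the shift along the tool's x, y, z in cm, a list of three; "roll": the turn about the tool's z in rad. In form: {"slide": [[dx, dy, dz], ...], "roll": [roll, ...]}. A call has 1 to 20 rows; each row is the pose to reach, as a shift and turn from the pose commanded when the call began, along the tool's axes at that moment; what a row does not reach only later rows make up. A row lasts 1/10 s, in which the tool goes at most 50 mm and 8.59 degrees, less where a joint would pass 70% of its speed; a pose out of reach is approached as far as the arm can. A call with a gripper value outside its range is refused whole. "gripper" is the finger opening in cm, from 0 to 8.7, set as the call begins (left out, the last holds). The fingers move at their own pace and stop on an object; "squeeze" is the grip in N (left out, the last holds). Time passes only in rows, so rows that repeat a pose let the fingers close. It gives the time, the measured TCP pose, the force, the opening and the grip force at its end, in the units of the state.
- monitor.get_state(): the state, without advancing time (a new reading comes with each control period).
- cams.get_image(name): name is "scene" or "top" or "wrist"; returns the picture (384x512x3 uint8, red, green, blue); there is no depth.
- cams.get_calibration(name): a dict with "mtx" (3x3 intrinsics, pixels), "dist_coeffs" ([k1, k2, p1, p2, k3] as OpenCV has them; the pictures are not rectified), "R" (3x3) and "t" (3): a world point X has camera coordinates R X + t. Camera axes: x right, y down, z forward; pixel columns grow to the right and rows downward; lengths in m; the calibration is good to about 2 mm. A picture is of the moment at which its call begins: read the wrist's pose just before it. get_calibration takes no time and is no camera call; for the wrist camera it gives the pose at the moment of the call.
- workorder.close_job(): hands the job in; it is judged then, once.
The state is a dict: "time": time; "joint_positions": joint angles; "qd": joint speeds; "joint_torque": joint torques, N m; "position": TCP position; "tool_rot": TCP orientation; "ft_force": force on the tool from outside, world axes, zero at the start; "torque": the same for the moment, N m; "grip_width": opening from 0.0 (shut) to 1.0 (fully open); "grip_force": force on a finger pad.
Only numpy, scipy, OpenCV 4.12 (cv2) and the standard library are available. Lean on these libraries where they do the work, as an engineer would, in place of code of your own. Each camera call takes 0.05 s, during which the arm holds its last target. There are 200 camera calls.

### The job

Slide the bevel along its rail and press its blade lightly (a few newtons, never more than 15 N) against the long side of the fixed aluminium former until it lies flush, then lock that angle by pushing the clamp lever fully down. Then slide the locked bevel across to the pivoted cutting guide and press just as lightly until the blade has turned the guide flush with it, so that the guide is left at the former's angle and the bevel still locked. Turn the guide only with the blade, never with the gripper, and leave the other things on the table alone.

Things in the scene. Friction and masses are not known exactly. Their poses are not given: they have to be found in the camera images.
- rail: Straight aluminium rail fixed on the table, 560 x 34 x 16 mm high, black end caps. Origin: underside centre. y runs along it; x points across it, away from the robot: former, guide and blade lie on that side. A grey head (52 x 56 mm) slides along it, up to 235 mm each way from the middle, with 0.15 N friction: a nudge moves it, and turns the unclamped blade if that touches something.
- blade: The bevel's steel blade on the sliding head. Origin: on its pivot axis, at table height; x along the blade to its end at x = 185 mm; straight edges at y = -14 and +14 mm, z = 20 to 30 mm. A wide tail plate reaches 82 mm behind the pivot. It turns easily (0.05 N m, to 0.6 rad off square) until clamped, then only slides. Starts clear of both; pushed unlocked on an edge it swings flush.
- grip (a point): Upright black round knob on the blade to move the bevel by, 22 mm in diameter, from 33 to 79 mm above the table. The point is on its axis, 61 mm above the table. It stands on the blade's middle line 100 mm from the pivot, spins freely and can shift 10 mm either way along a slot in the blade, so it may be pinched while the blade swings.
- clamp (a joint): Clamp lever of the bevel on the head: about 0 to 0.1 standing up (open, blade free), 0.9 pressed flat (its stop; blade locked, over 0.8 counts). It stays where it is left. Pressing it flat takes some 5 to 12 N at the lever's end.
- clamp_tip (a point): Top of the clamp lever's black end bar (18 mm long along the rail, 16 mm thick). The lever is hinged 66 mm to the robot's side (rail -x) of the blade's pivot axis, 44 mm above the table, axis along the rail, and points away from the robot. Raised, the point is about 28 mm to the -x side of the pivot axis and 106 mm high; flat, 6 mm to its +x side and 53 mm high.
- former: The sample: an aluminium bar 130 x 44 mm, z = 12 to 34 mm, bolted through slots on a fixed grey plate (120 x 84 x 12 mm), parallel to it but up to 9 mm off its middle, either way across (not in the reading). Origin: underside centre of the PLATE; x along the bar's long sides. Stands beside the rail near either end, 95 to 105 mm out from its middle line. Copy the long side facing the blade.
- guide: Cutting guide: a black bar 130 x 34 mm, z = 17 to 33 mm, turning on a pivot on a fixed grey foot 90 x 90 x 12 mm. Origin: on the pivot, at table height; x along the long sides. The bar is bolted up to 6 mm off the pivot, either way across (not in the reading). 0.1 N m friction, stays where left. At the other end of the rail from the former, pivot 95 to 105 mm out from its middle line.
- tape: Bystander: ring of tape, cardboard, 80 mm across, 22 mm high. Origin: underside centre.
- tape_big: Bystander: grey tape ring, 104 mm across, 26 mm high. Origin: underside centre.
- marker: Bystander: red marker pen, 135 mm long along its x. Origin: underside.
- weight: Bystander: brass weight, 48 mm across, 48 mm high, beyond the blade's end. Origin: underside centre.
- small_square: Bystander: small try square of wood and steel, 120 x 90 mm. Origin: underside.

How it is judged:
By the outcome, as a careful person would: the job done as asked, in the order asked, and still so for the second after the job is handed in, with the robot touching nothing.
It also fails if it takes over 72 s, if anything falls off the work surface, if the arm or the gripper's body presses on something with over 40 N, if the wrist force passes 120 N, or if a joint passes its speed limit or range.

## Working session

There is one attempt and no reset: what is moved stays moved. The work goes in short steps, Python scripts to look and compute and a tool call to move; the robot and the scene stay as the last step left them, time stands still between calls to the robot, and variables do not carry over. Pictures are saved under pics/ and viewed, at most 10 in all, crops included, and the job is handed in when it is done.

Besides the shell and the picture viewer there is one more tool, called after "Emit:" as name(argument=value, ...) on one line, values as JSON. move_arm: Moves the arm, as the interface text tells. Its arguments: {"type":"object","properties":{"slide":{"type":"array","items":{"type":"array","items":{"type":"number"}}},"roll":{"type":"array","items":{"type":"number"}},"gripper":{"type":"number"},"squeeze":{"type":"number"}},"required":["slide","roll"]}

```bash
mkdir -p pics; cat > h.py <<'E'
import numpy as np, cv2
from bench import monitor, cams, workorder
def snap(n,f):
    im=cams.get_image(n); cv2.imwrite('pics/'+f,im[:,:,::-1]); return im
def ray(cal,uv):
    K=np.array(cal['mtx']);d=np.array(cal['dist_coeffs']);R=np.array(cal['R']);t=np.array(cal['t']).ravel()
    p=cv2.undistortPoints(np.array(uv,float).reshape(-1,1,2),K,d).reshape(-1,2)
    D=np.c_[p,np.ones(len(p))]@R
    return -R.T@t,D
def onz(cal,uv,z):
    c,D=ray(cal,uv); z=np.broadcast_to(z,len(D))
    return c+D*((z-c[2])/D[:,2])[:,None]
def tri(c1,uv1,c2,uv2):
    a,A=ray(c1,[uv1]);b,B=ray(c2,[uv2]);A=A[0];B=B[0]
    s=np.linalg.lstsq(np.c_[A,-B],b-a,rcond=None)[0]
    p=a+A*s[0];q=b+B*s[1]; return (p+q)/2,np.linalg.norm(p-q)
def proj(cal,P):
    return cv2.projectPoints(np.array(P,float).reshape(-1,3),cv2.Rodrigues(np.array(cal['R']))[0],np.array(cal['t'],float),np.array(cal['mtx']),np.array(cal['dist_coeffs']))[0].reshape(-1,2)
E
python3 - <<'E'
from h import *
np.set_printoptions(precision=3,suppress=True)
for n in('top','scene'):
    im=snap(n,n+'0.png'); c=cams.get_calibration(n); R=np.array(c['R']);print(n,-R.T@np.array(c['t']).ravel(),R[2],c['mtx'][0][0])
    cv2.imwrite('pics/'+n+'0b.png',cv2.resize(im[:,:,::-1],(800,600),interpolation=cv2.INTER_CUBIC))
s=monitor.get_state();print(s)
E
```

```text
top [ 0.36  -0.003  1.322] [ 0.117  0.005 -0.993] 394.9195452625008
scene [ 1.011 -0.661  0.999] [-0.397  0.542 -0.741] 457.22859533365175
{'time': 0.1, 'joint_positions': array([-1.155,  0.322, -0.07 ,  1.452,  0.023,  1.371, -0.057]), 'qd': array([ 0.   , -0.001,  0.   , -0.001, -0.001, -0.002, -0.001]), 'joint_torque': array([  0.   , -49.257,  -0.406, -31.34 ,  -0.064,   0.039,   0.   ]), 'position': array([0.254, 0.598, 0.222]), 'tool_rot': array([-0.627, -3.078,  0.003]), 'ft_force': array([-0.753, -0.336,  0.473]), 'torque': array([-0.02 , -0.002,  0.022]), 'grip_force': 0.0, 'grip_width': 0.9956913032115919}
```

View pics/top0b.png

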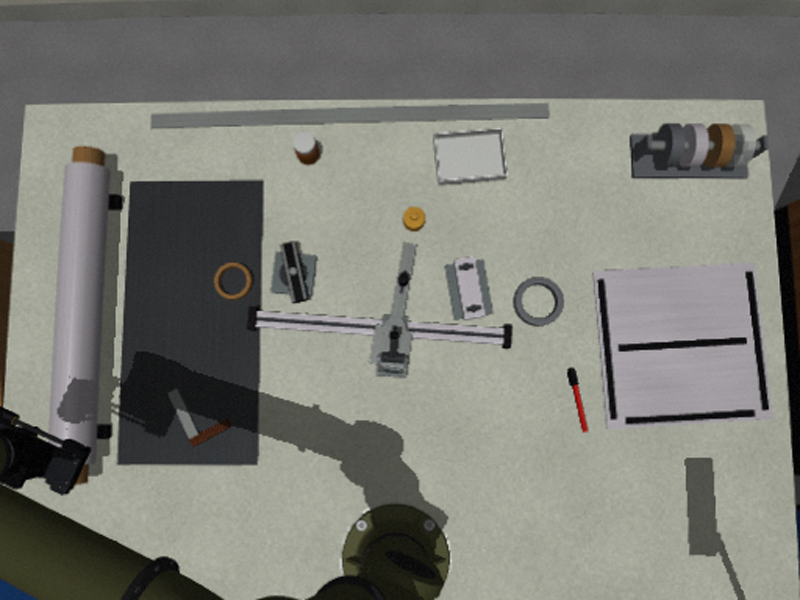

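View pics/scene0b.png

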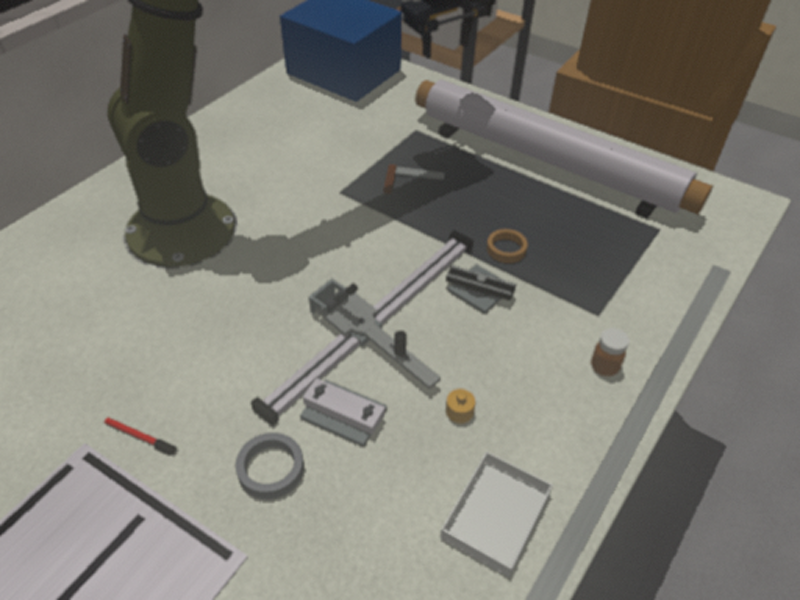

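The top view shows the rail from about (255,318) to (507,335), with the former on its right at (468,287) and the guide on its left at (293,272). The knob is at about (403,280) and the clamp lever near (395,340). I'll enlarge both views next.

```bash
python3 - <<'E'
import cv2
a=cv2.imread('pics/top0.png')[140:250,155:335]; cv2.imwrite('pics/tc.png',cv2.resize(a,None,fx=4.4,fy=4.4,interpolation=cv2.INTER_CUBIC))
a=cv2.imread('pics/scene0.png')[145:285,155:340]; cv2.imwrite('pics/sc.png',cv2.resize(a,None,fx=4.2,fy=4.2,interpolation=cv2.INTER_CUBIC))
E
```

```text
(no output)
```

View pics/tc.png

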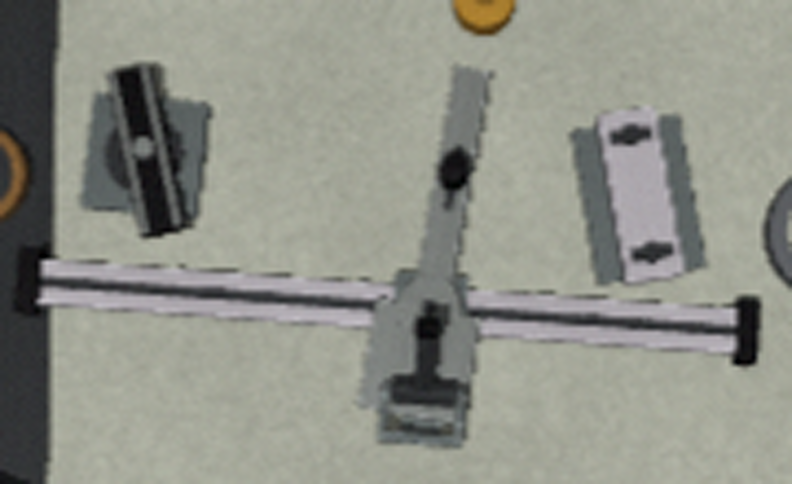

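View pics/sc.png

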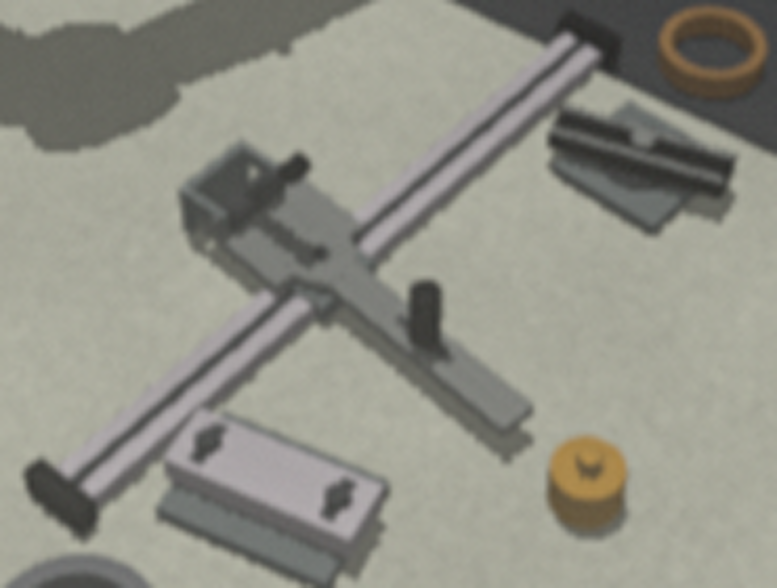

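```bash
python3 - <<'E'
from h import *
np.set_printoptions(precision=4,suppress=True)
T=cams.get_calibration('top');S=cams.get_calibration('scene')
t=lambda P:(np.array(P,float)+.5)/4.4-.5+[155,140]
s=lambda P:(np.array(P,float)+.5)/4.2-.5+[155,145]
rail=onz(T,t([(38,283),(737,330)]),.016);print('rail',rail,np.linalg.norm(rail[1]-rail[0]))
print('railS',onz(S,s([(585,47),(82,490)]),.016))
for n,a,b in [('knob',(458,161),(425,287)),('tip',(431,316),(300,158))]: print(n,*tri(T,t(a),S,s(b)))
f=onz(T,t([(598,113),(655,107),(686,270),(627,284)]),.034);print('former',f)
print('formerS',onz(S,s([(205,408),(388,487),(350,545),(165,468)]),.034))
g=onz(T,t([(112,72),(155,66),(188,228),(147,236)]),.033);print('guide',g)
b=onz(T,t([(455,68),(492,72),(465,255),(425,255)]),.030);print('blade',b)
u=rail[0]-rail[1];u/=np.linalg.norm(u)
ang=lambda v:np.arctan2(v[1],v[0])
print('rail ydir',ang(u)-np.pi/2,'former',ang(f[0]-f[3]),ang(f[1]-f[2]),'guide',ang(g[0]-g[3]),ang(g[1]-g[2]),'blade',ang(b[0]-b[3]),ang(b[1]-b[2]))
print(u)
E
```

```text
rail [[ 0.4971  0.2963  0.016 ]
 [ 0.4598 -0.2322  0.016 ]] 0.5298554443702772
railS [[ 0.5034  0.2911  0.016 ]
 [ 0.467  -0.2295  0.016 ]]
knob [ 0.5767 -0.0219  0.0867] 0.001152426376268532
tip [ 0.4628 -0.0016  0.1155] 0.0004078711629940251
former [[ 0.6228 -0.1281  0.034 ]
 [ 0.6273 -0.1712  0.034 ]
 [ 0.5035 -0.192   0.034 ]
 [ 0.4931 -0.1478  0.034 ]]
formerS [[ 0.4975 -0.1468  0.034 ]
 [ 0.6243 -0.1273  0.034 ]
 [ 0.6303 -0.1735  0.034 ]
 [ 0.5068 -0.1958  0.034 ]]
guide [[0.6562 0.2399 0.033 ]
 [0.6607 0.2072 0.033 ]
 [0.5365 0.1804 0.033 ]
 [0.5305 0.2111 0.033 ]]
blade [[ 0.6588 -0.0204  0.03  ]
 [ 0.6556 -0.0485  0.03  ]
 [ 0.5158 -0.0272  0.03  ]
 [ 0.5159  0.0027  0.03  ]]
rail ydir -0.07048269078566016 former 0.15081872093882348 0.16665284268849212 guide 0.2250616675404263 0.21289870041733785 blade -0.1607093741069497 -0.1509433426717532
[0.0704 0.9975 0.    ]
```

The top crop shows the knob top at about (458,161), the lever tip at (431,316), the former's near side from (598,113) to (627,284), and the guide corners as listed in the script. The scene crop confirms this, with the knob at (425,287) and the tip at (300,158). Next I'll move above the bevel with tool y along the rail and check with the wrist camera.

```bash
cat >> h.py <<'E'
np.set_printoptions(precision=4,suppress=True)
PSI=-0.0705
def st():
    s=monitor.get_state(); R=cv2.Rodrigues(np.array(s['tool_rot']))[0]; return s,np.array(s['position']),R
def delta(P,psi=PSI):
    s,p,R=st(); d=R.T@(np.array(P)-p)*100
    a=np.arctan2(R[1,1],R[0,1])-(np.pi/2+psi)
    print('t',s['time'],'slide cm',d,'roll',a,'tool y',R[:,1])
E
python3 -c "
from h import *
delta([0.50,0.09,0.27])"
```

```text
t 0.1 slide cm [-42.4917 -37.1235  -4.7755] roll -0.3312651514037046 tool y [ 0.391   0.9204 -0.0018]
```

Emit:
move_arm(slide=[[0,0,-4.8],[-3.5,-3.1,-4.8],[-7,-6.2,-4.8],[-10.5,-9.3,-4.8],[-14,-12.4,-4.8],[-17.5,-15.5,-4.8],[-21,-18.6,-4.8],[-24.5,-21.7,-4.8],[-28,-24.8,-4.8],[-31.5,-27.9,-4.8],[-35,-31,-4.8],[-38.5,-34.1,-4.8],[-42.5,-37.1,-4.8],[-42.5,-37.1,-4.8],[-42.5,-37.1,-4.8],[-42.5,-37.1,-4.8]], roll=[0,-0.1,-0.2,-0.3,-0.33,-0.331,-0.331,-0.331,-0.331,-0.331,-0.331,-0.331,-0.331,-0.331,-0.331,-0.331], gripper=0)

```text
time: 1.7
position: [0.4997, 0.092, 0.2702]
tool_rot: [-0.108, -3.139, -0.001]
ft_force: [0.8, -0.5, 0.5]
grip_width: 0.007
grip_force: 0.0
```

```bash
python3 - <<'E'
from h import *
delta([0.5,0.09,0.27]);print(st()[1])
im=snap('wrist','w0.png');c=cams.get_calibration('wrist')
cv2.imwrite('pics/w0b.png',cv2.resize(im[:,:,::-1],(800,600),interpolation=cv2.INTER_CUBIC))
print(proj(c,[[.5767,-.0219,.079],[.4628,-.0016,.106]])*1.5625)
import pickle;pickle.dump(c,open('w0.pkl','wb'))
E
```

```text
t 1.7 slide cm [-0.0452 -0.1941  0.0229] roll 0.0015502078922853268 tool y [0.0689 0.9976 0.0004]
[0.4997 0.092  0.2702]
[[249.852  371.2653]
 [244.3709 225.9364]]
```

View pics/w0b.png

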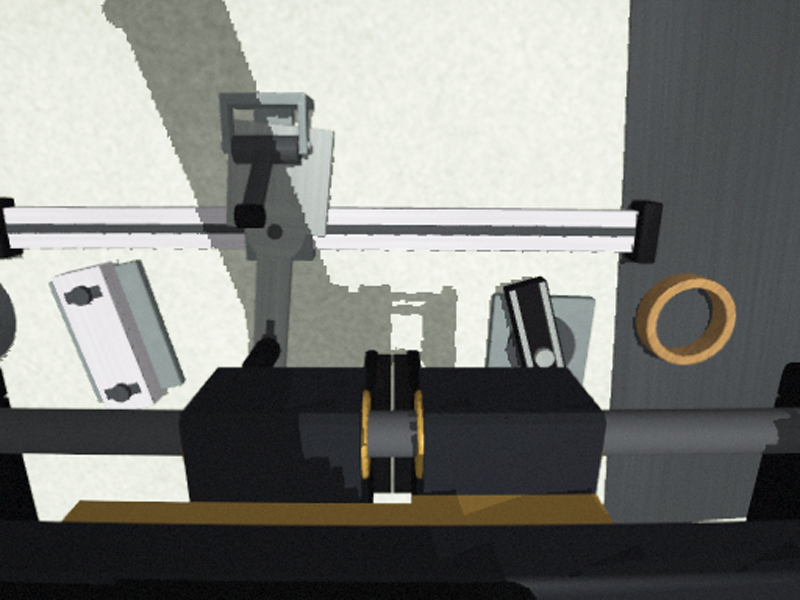

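The wrist view shows the lever's end bar at (250,212), the pivot screw at (275,232), the rail slot from (5,225) to (635,240), and the knob half hidden at (265,350).

```bash
python3 - <<'E'
from h import *
import pickle
W=pickle.load(open('w0.pkl','rb'));T=cams.get_calibration('top')
w=lambda P:(np.array(P,float)+.5)/1.5625-.5
t=lambda P:(np.array(P,float)+.5)/4.4-.5+[155,140]
print('pivot',onz(W,w([(275,232)]),.034))
r=onz(W,w([(5,225),(635,240)]),.016);print('rail',r,np.arctan2(*(r[1]-r[0])[[0,1]]),np.linalg.norm(r[1]-r[0]))
print('tip',tri(T,t((431,316)),W,w((250,208))), onz(W,w([(250,208)]),.106))
print('knobbase',onz(W,w([(268,322)]),.033))
print('bladeaxis',onz(W,w([(258,262),(294,262),(257,330),(290,330)]),.030))
print('former',onz(W,w([(50,277),(105,265),(152,402),(98,403)]),.034))
E
```

```text
pivot [[0.4775 0.0003 0.034 ]]
rail [[ 0.4574 -0.2335  0.016 ]
 [ 0.5062  0.2967  0.016 ]] 0.09177883956627221 0.5324380924311864
tip (array([ 0.4589, -0.0016,  0.0888]), np.float64(0.012175974266217676)) [[0.4514 0.0036 0.106 ]]
knobbase [[ 0.5525 -0.0157  0.033 ]]
bladeaxis [[ 0.5015 -0.0178  0.03  ]
 [ 0.5035  0.0117  0.03  ]
 [ 0.56   -0.0269  0.03  ]
 [ 0.5618  0.0012  0.03  ]]
former [[ 0.5013 -0.1923  0.034 ]
 [ 0.4945 -0.1432  0.034 ]
 [ 0.6197 -0.1289  0.034 ]
 [ 0.6179 -0.1782  0.034 ]]
```

```bash
python3 -c "
from h import *
delta([0.58,0.035,0.047],-0.076)"
```

```text
t 1.75 slide cm [-8.4259 -5.1786 22.3171] roll 0.00801453729858359 tool y [0.0679 0.9977 0.0003]
```

Emit:
move_arm(slide=[[-4,-2.5,4],[-8.4,-5.2,8],[-8.4,-5.2,12],[-8.4,-5.2,16],[-8.4,-5.2,19.5],[-8.4,-5.2,22.3],[-8.4,-5.2,22.3],[-8.4,-5.2,22.3]], roll=[0.008,0.008,0.008,0.008,0.008,0.008,0.008,0.008])

```text
time: 2.55
position: [0.5803, 0.0342, 0.0479]
tool_rot: [-0.12, -3.139, -0.0]
ft_force: [0.4, 0.4, 0.9]
grip_width: 0.005
grip_force: 0.0
```

```bash
python3 - <<'E'
from h import *
delta([0.58,0.035,0.047],-0.076)
a=snap('scene','s1.png')[145:285,155:340]; cv2.imwrite('pics/s1c.png',cv2.resize(a[:,:,::-1],None,fx=4.2,fy=4.2,interpolation=cv2.INTER_CUBIC))
E
```

```text
t 2.55 slide cm [0.0383 0.0817 0.0862] roll -0.0006803794891900861 tool y [0.0766 0.9971 0.0002]
```

View pics/s1c.png

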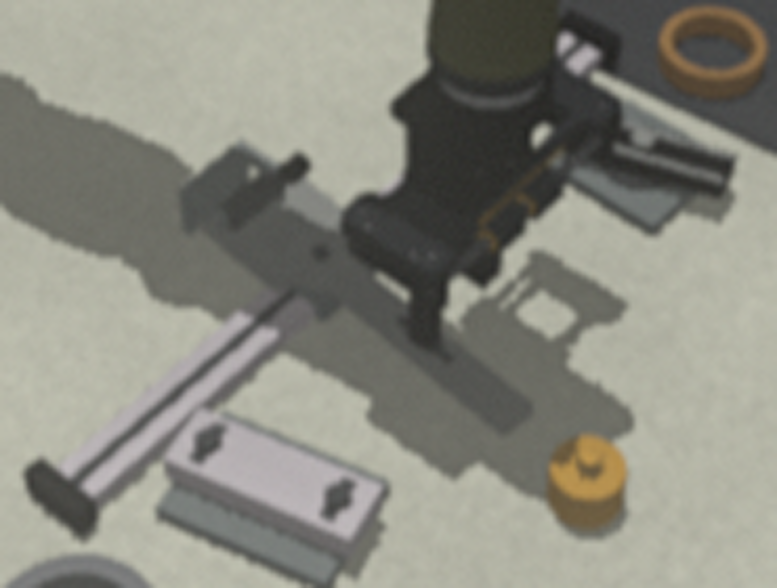

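The gripper stands beside the knob (425,330) and the bevel hasn't moved. Now I'll push the knob toward the former.

Emit:
move_arm(slide=[[0,-0.5,0],[0,-1,0],[0,-1.5,0],[0,-2,0],[0,-2.5,0],[0,-3,0],[0,-3.5,0],[0,-4,0],[0,-4.5,0],[0,-5,0],[0,-5.5,0],[0,-6,0],[0,-6.5,0],[0,-7,0],[0,-7.4,0],[0,-7.7,0],[0,-8,0],[0,-8,0],[0,-8,0]], roll=[0,0,0,0,0,0,0,0,0,0,0,0,0,0,0,0,0,0,0])

```text
time: 4.5
position: [0.5741, -0.0469, 0.0475]
tool_rot: [-0.124, -3.139, -0.0]
ft_force: [-0.6, 1.0, -0.3]
grip_width: 0.006
grip_force: 0.0
```

```bash
python3 - <<'E'
from h import *
i=snap('top','t2.png');a=i[140:250,155:335]; cv2.imwrite('pics/t2c.png',cv2.resize(a[:,:,::-1],None,fx=4.4,fy=4.4,interpolation=cv2.INTER_CUBIC))
E
```

```text
(no output)
```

View pics/t2c.png

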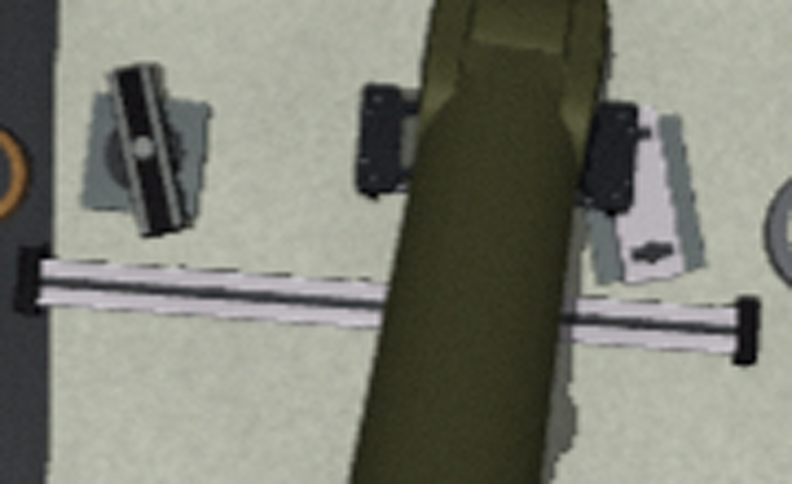

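The arm hides the bevel in the top view, so I'll go by force.

Emit:
move_arm(slide=[[0,-0.3,0],[0,-0.6,0],[0,-0.9,0],[0,-1.2,0],[0,-1.5,0],[0,-1.8,0],[0,-2.1,0],[0,-2.4,0],[0,-2.7,0],[0,-3,0],[0,-3,0],[0,-3,0]], roll=[0,0,0,0,0,0,0,0,0,0,0,0])

```text
time: 5.75
position: [0.5718, -0.077, 0.0476]
tool_rot: [0.124, 3.139, 0.0]
ft_force: [0.3, -0.0, -0.2]
grip_width: 0.007
grip_force: 0.0
```

```bash
python3 - <<'E'
from h import *
c=cams.get_calibration('wrist');i=snap('wrist','w1.png'); cv2.imwrite('pics/w1b.png',cv2.resize(i[:,:,::-1],(800,600),interpolation=cv2.INTER_CUBIC))
print(st()[0]['ft_force'])
E
```

```text
[-0.5633  0.1902 -0.0319]
```

View pics/w1b.png

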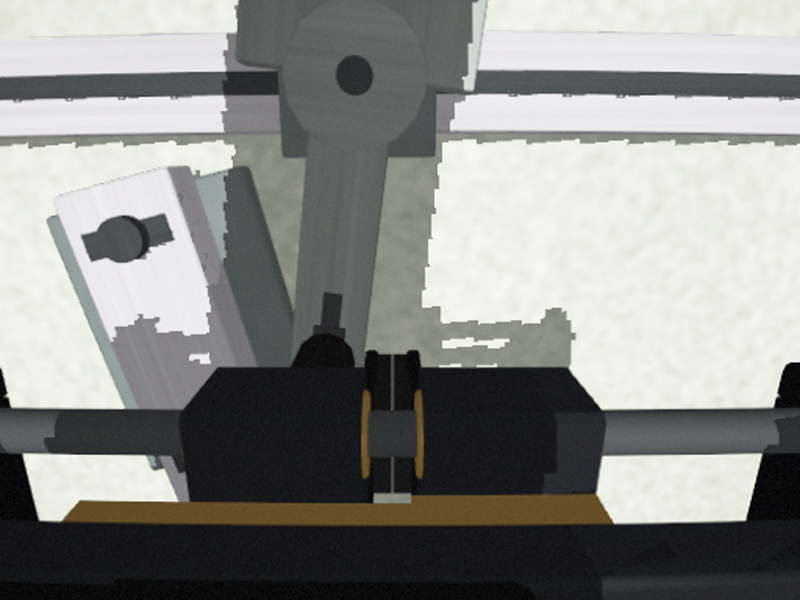

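The wrist view shows the finger (392) pushing the knob (325,350). The blade edges run (305,150)→(295,345) and (385,150)→(365,345), and the former's facing side runs from (190,170) to (255,365). The blade hasn't turned yet.

Emit:
move_arm(slide=[[0,-0.2,0],[0,-0.4,0],[0,-0.6,0],[0,-0.8,0],[0,-1,0],[0,-1,0],[0,-1,0]], roll=[0,0,0,0,0,0,0])

```text
time: 6.5
position: [0.5708, -0.0878, 0.0476]
tool_rot: [0.125, 3.139, -0.001]
ft_force: [-0.2, 0.5, 0.4]
grip_width: 0.007
grip_force: 0.0
```

Emit:
move_arm(slide=[[0,-0.1,0],[0,-0.2,0],[0,-0.3,0],[0,-0.4,0],[0,-0.4,0],[0,-0.4,0]], roll=[0,0,0,0,0,0])

```text
time: 7.1
position: [0.5706, -0.0912, 0.0476]
tool_rot: [0.124, 3.139, -0.001]
ft_force: [-0.5, 1.6, -0.6]
grip_width: 0.005
grip_force: 0.4
```

```bash
cat >> h.py <<'E'
def angs(f):
    c=cams.get_calibration('wrist'); i=snap('wrist',f)
    g=cv2.cvtColor(i,cv2.COLOR_RGB2GRAY)
    L=cv2.createLineSegmentDetector().detect(g)[0].reshape(-1,4)
    F=np.mean([monitor.get_state()['ft_force']],axis=0); print('F',F)
    for l in L:
        n=np.hypot(*(l[2:]-l[:2]))
        if n<28 or max(l[1],l[3])>240: continue
        P=onz(c,l.reshape(2,2),.032); d=P[1]-P[0]; a=np.arctan2(d[1],d[0]); a=(a+np.pi/2)%np.pi-np.pi/2
        if abs(a)<.8: print('px',l.round(1)*1.5625,'len',n.round(0),'ang',a.round(4))
E
python3 -c "
from h import *
angs('w2.png')"
```

```text
F [-0.6764  0.3345  0.6575]
px [  2.5    262.3438  12.9688 315.7812] len 35.0 ang -0.0931
px [572.0312 319.2188 569.6875 368.125 ] len 31.0 ang -0.0224
px [238.2812 265.     210.9375 177.0312] len 59.0 ang 0.1434
px [123.2812 328.5938  79.0625 218.9063] len 76.0 ang 0.1617
px [ 95.9375 210.9375 136.4062 314.375 ] len 71.0 ang 0.1605
px [354.0625 159.0625 371.0938 345.    ] len 120.0 ang -0.0028
px [387.0312  96.7188 387.8125 155.3125] len 38.0 ang -0.0662
px [250.625  243.75   234.5313 184.8438] len 39.0 ang 0.1167
px [419.5312   0.9375 422.5     65.4688] len 41.0 ang -0.0123
px [289.375  362.5    251.7188 244.8438] len 79.0 ang 0.1603
px [283.9062 250.9375 297.9688 356.4062] len 68.0 ang -0.0061
px [271.25   360.7812 239.5312 265.7812] len 64.0 ang 0.1611
```

Emit:
move_arm(slide=[[0,-0.1,0],[0,-0.2,0],[0,-0.3,0],[0,-0.4,0],[0,-0.4,0],[0,-0.4,0]], roll=[0,0,0,0,0,0])

```text
time: 7.75
position: [0.5702, -0.0953, 0.0475]
tool_rot: [-0.124, -3.139, 0.001]
ft_force: [0.1, 0.7, -0.3]
grip_width: 0.006
grip_force: 0.2
```

```bash
python3 -c "
from h import *
angs('w3.png')"
```

```text
F [-1.0599  1.2065 -0.3949]
px [148.4375 366.5625 131.0938 322.8125] len 30.0 ang 0.1532
px [571.875  319.375  570.7812 368.125 ] len 31.0 ang 0.0025
px [230.1562 218.4375 221.7187 174.0625] len 29.0 ang 0.0278
px [130.7812 324.0625  90.     221.25  ] len 71.0 ang 0.1594
px [236.0938 104.6875 226.0938  35.7812] len 45.0 ang 0.0015
px [107.9688 212.0312 146.875  313.75  ] len 70.0 ang 0.1589
px [364.8438  96.7188 367.9688 151.5625] len 35.0 ang -0.031
px [156.7188  67.9688 140.3125   0.3125] len 45.0 ang 0.073
px [338.5938 158.9062 371.0938 344.8438] len 121.0 ang 0.0745
px [390.4688   0.9375 398.2812  57.8125] len 37.0 ang 0.0725
px [297.3438 358.5938 241.5625 178.5938] len 121.0 ang 0.1563
px [337.5    180.625  330.3125 133.5938] len 30.0 ang 0.0516
px [281.875  360.4688 235.     217.8125] len 96.0 ang 0.1637
```

Emit:
move_arm(slide=[[0,-0.1,0],[0,-0.2,0],[0,-0.25,0],[0,-0.3,0],[0,-0.35,0],[0,-0.4,0],[0,-0.4,0],[0,-0.4,0]], roll=[0,0,0,0,0,0,0,0])

```text
time: 8.6
position: [0.57, -0.099, 0.0476]
tool_rot: [0.124, 3.139, -0.0]
ft_force: [0.5, 0.5, -0.1]
grip_width: 0.005
grip_force: 0.5
```

```bash
python3 -c "
from h import *
angs('w4.png')"
```

```text
F [0.3595 1.1467 0.2073]
px [ -0.3125  42.1875  15.     133.75  ] len 59.0 ang -0.0803
px [ 28.75   303.4375  21.875  352.5   ] len 32.0 ang -0.413
px [143.5938 333.75    98.125  219.2188] len 79.0 ang 0.1645
px [571.4062 317.3438 569.6875 368.125 ] len 33.0 ang -0.0083
px [141.25    68.125  120.9375   0.1562] len 45.0 ang 0.1284
px [329.8438 159.0625 373.75   346.7188] len 123.0 ang 0.1287
px [373.2812   0.7812 382.9688  51.875 ] len 33.0 ang 0.1216
px [296.7188 350.3125 244.6875 159.2188] len 127.0 ang 0.1242
px [291.7188 360.4688 235.3125 185.1562] len 118.0 ang 0.1636
```

Emit:
move_arm(slide=[[0,-0.05,0],[0,-0.1,0],[0,-0.15,0],[0,-0.15,0],[0,-0.15,0]], roll=[0,0,0,0,0])

```text
time: 9.15
position: [0.5699, -0.1005, 0.0476]
tool_rot: [0.124, 3.139, -0.0]
ft_force: [0.2, 1.6, -0.0]
grip_width: 0.003
grip_force: 0.5
```

Emit:
move_arm(slide=[[0,-0.05,0],[0,-0.05,0],[0,-0.05,0],[0,-0.05,0]], roll=[0,0,0,0])

```text
time: 9.55
position: [0.5699, -0.1008, 0.0476]
tool_rot: [0.124, 3.139, 0.0]
ft_force: [-0.4, 1.0, 0.1]
grip_width: 0.007
grip_force: 0.6
```

```bash
python3 -c "
from h import *
angs('w5.png')"
```

```text
F [0.235  0.4135 0.5111]
px [  4.0625  39.5312  19.8438 133.5938] len 61.0 ang -0.0768
px [ 22.9688 262.1875  33.5938 313.5938] len 34.0 ang -0.0721
px [  1.25   226.5625  25.     267.3438] len 30.0 ang 0.2987
px [152.6562 352.8125 136.4062 302.8125] len 34.0 ang 0.0934
px [570.4688 317.3438 570.     368.125 ] len 33.0 ang 0.0155
px [135.3125 302.6562 102.9688 219.5312] len 57.0 ang 0.1598
px [135.7812  67.9688 113.9062   0.4688] len 45.0 ang 0.15
px [327.3438 158.5938 375.7812 347.1875] len 125.0 ang 0.1505
px [367.3438   0.7812 377.8125  48.2812] len 31.0 ang 0.1502
px [296.0938 349.375  258.125  228.4375] len 81.0 ang 0.1606
px [262.3438 229.5312 247.5    180.4688] len 33.0 ang 0.1537
```

Emit:
move_arm(slide=[[0,-0.05,0],[0,-0.05,0],[0,-0.05,0],[0,-0.05,0]], roll=[0,0,0,0])

```text
time: 10.0
position: [0.5698, -0.1013, 0.0476]
tool_rot: [0.124, 3.139, 0.0]
ft_force: [0.1, 0.1, 0.7]
grip_width: 0.003
grip_force: 0.6
```

Emit:
move_arm(slide=[[0,-0.04,0],[0,-0.04,0],[0,-0.04,0],[0,-0.04,0]], roll=[0,0,0,0])

```text
time: 10.4
position: [0.5698, -0.1017, 0.0476]
tool_rot: [0.124, 3.139, 0.0]
ft_force: [-0.5, 1.5, 0.1]
grip_width: 0.007
grip_force: 0.6
```

```bash
python3 -c "
from h import *
angs('w6.png')"
```

```text
F [-0.1407  0.5361 -0.3255]
px [  5.7812  35.9375  22.1875 133.9062] len 63.0 ang -0.0753
px [  1.875  224.2188  28.2812 270.3125] len 34.0 ang 0.291
px [ 34.6875 303.5938  27.8125 352.5   ] len 32.0 ang -0.4088
px [288.9062 365.625  311.5625 318.4375] len 34.0 ang -0.5407
px [141.5625 312.8125 105.3125 219.375 ] len 64.0 ang 0.1598
px [133.9062  67.9688 111.4063   0.625 ] len 45.0 ang 0.1604
px [326.7188 158.75   376.875  347.0312] len 125.0 ang 0.1592
px [365.1562   0.7812 375.9375  48.2812] len 31.0 ang 0.1532
px [296.25   345.9375 243.2812 175.9375] len 114.0 ang 0.1598
```

Nearly flush: blade 0.159, former 0.160. I'll press a little more until the force rises.

Emit:
move_arm(slide=[[0,-0.05,0],[0,-0.05,0],[0,-0.05,0]], roll=[0,0,0])

```text
time: 10.75
position: [0.5698, -0.1023, 0.0476]
tool_rot: [0.124, 3.139, -0.0]
ft_force: [0.1, 1.1, -0.0]
grip_width: 0.006
grip_force: 0.6
```

Emit:
move_arm(slide=[[0,-0.05,0],[0,-0.05,0],[0,-0.05,0]], roll=[0,0,0])

```text
time: 11.05
position: [0.5697, -0.103, 0.0476]
tool_rot: [0.124, 3.139, -0.0]
ft_force: [0.4, 0.2, 0.2]
grip_width: 0.003
grip_force: 0.4
```

```bash
python3 -c "
from h import *
angs('w7.png')"
```

```text
F [0.9583 1.7299 0.3326]
px [  9.5312  39.5312  25.3125 133.5938] len 61.0 ang -0.0733
px [ 31.5625 270.1562  36.875  325.3125] len 35.0 ang -0.1789
px [  2.5    220.      32.5    274.0625] len 40.0 ang 0.2762
px [129.8438 212.6563 173.75   330.7812] len 81.0 ang 0.1572
px [571.7188 317.3438 569.6875 368.125 ] len 33.0 ang -0.0122
px [280.9375 366.4062 313.2812 306.5625] len 44.0 ang -0.5896
px [146.0938 317.1875 108.2813 219.0625] len 67.0 ang 0.1583
px [136.875   68.2812 114.2188   0.3125] len 46.0 ang 0.1617
px [329.6875 158.4375 380.3125 349.0625] len 126.0 ang 0.1603
px [368.2812   0.4688 378.9062  48.125 ] len 31.0 ang 0.1528
px [296.0938 335.625  243.5937 165.4688] len 114.0 ang 0.1586
px [329.8438 178.5938 317.1875 127.9688] len 33.0 ang 0.1432
```

Emit:
move_arm(slide=[[0,-0.05,0],[0,-0.05,0],[0,-0.05,0]], roll=[0,0,0])

```text
time: 11.4
position: [0.5697, -0.1034, 0.0476]
tool_rot: [0.124, 3.139, -0.0]
ft_force: [-0.4, 0.1, 0.3]
grip_width: 0.004
grip_force: 0.3
```

Emit:
move_arm(slide=[[0,-0.05,0],[0,-0.05,0],[0,-0.05,0]], roll=[0,0,0])

```text
time: 11.7
position: [0.5697, -0.1036, 0.0476]
tool_rot: [0.124, 3.139, 0.0]
ft_force: [0.1, 1.3, -0.0]
grip_width: 0.008
grip_force: 0.6
```

Emit:
move_arm(slide=[[0,-0.05,0],[0,-0.05,0],[0,-0.05,0]], roll=[0,0,0])

```text
time: 12.0
position: [0.5697, -0.1039, 0.0476]
tool_rot: [0.123, 3.139, 0.001]
ft_force: [1.9, 2.4, 0.1]
grip_width: 0.006
grip_force: 1.1
```

```bash
python3 -c "
from h import *
angs('w8.png')"
```

```text
F [0.3424 2.2993 0.5803]
px [ 12.0312  39.5312  27.6563 133.5938] len 61.0 ang -0.0746
px [  2.8125 217.8125  33.75   272.6562] len 40.0 ang 0.284
px [131.7188 210.7812 176.25   330.4688] len 82.0 ang 0.1577
px [283.125  364.6875 314.0625 305.    ] len 43.0 ang -0.5733
px [146.7188 312.9688 110.4687 218.9063] len 65.0 ang 0.1602
px [363.75   319.2188 359.0625 366.4062] len 30.0 ang -0.1874
px [139.6875  67.9688 117.3438   0.625 ] len 45.0 ang 0.1596
px [332.3438 158.75   382.9688 350.3125] len 127.0 ang 0.16
px [297.1875 332.0312 241.7188 148.4375] len 123.0 ang 0.1542
px [371.4062   0.625  381.7188  47.9688] len 31.0 ang 0.1468
```

Force is about 2.3 N and the blade is flush (0.160 against 0.159). I'll back off, rise, and find the lever.

Emit:
move_arm(slide=[[0,0.3,0],[0,0.8,0],[0,1.5,0],[0,1.5,-3],[0,1.5,-6],[0,1.5,-10],[0,1.5,-14],[0,1.5,-14],[0,1.5,-14]], roll=[0,0,0,0,0,0,0,0,0])

```text
time: 12.95
position: [0.5714, -0.0889, 0.1885]
tool_rot: [0.123, 3.137, 0.001]
ft_force: [0.1, -0.4, -0.6]
grip_width: 0.004
grip_force: 0.0
```

```bash
python3 - <<'E'
from h import *
import pickle
pickle.dump(cams.get_calibration('wrist'),open('w9.pkl','wb'))
angs('w9.png'); delta([.57,-.09,.19],-.076)
cv2.imwrite('pics/w9b.png',cv2.resize(cv2.imread('pics/w9.png'),(800,600),interpolation=cv2.INTER_CUBIC))
E
```

```text
F [-0.5447  0.5729 -0.0161]
px [149.0625  86.7188 155.3125 139.6875] len 34.0 ang -0.0714
px [126.0937 151.4062 116.0938  71.0938] len 52.0 ang -0.076
px [ 23.75   243.75    55.9375 282.0312] len 32.0 ang 0.5089
px [150.3125 225.4688 144.2188 280.3125] len 35.0 ang -0.3151
px [124.6875 183.125  149.2188 225.7812] len 31.0 ang 0.3507
px [740.3125 323.9062 769.0625 200.3125] len 81.0 ang -0.1134
px [255.     351.875  200.9375 191.5625] len 108.0 ang 0.161
px [219.5312 183.2812 272.0312 345.4688] len 109.0 ang 0.1584
px [115.4688 247.3438  98.5938 206.0937] len 29.0 ang 0.1814
px [116.875  199.6875  82.8125 169.0625] len 29.0 ang 0.7082
px [780.3125 204.0625 752.9688 323.75  ] len 79.0 ang -0.1035
px [225.4688 101.25   195.1562   0.7812] len 67.0 ang 0.1594
px [334.2188 156.875  384.8438 349.375 ] len 127.0 ang 0.1608
px [341.7188  10.9375 361.25    92.9688] len 54.0 ang 0.1579
px [313.2812 256.875  284.375  157.1875] len 66.0 ang 0.1622
px [344.8438 362.8125 325.     297.3438] len 44.0 ang 0.1727
t 13.0 slide cm [ 0.0295 -0.1215 -0.2954] roll -0.0023901893270228403 tool y [0.0783 0.9969 0.0002]
```

View pics/w9b.png

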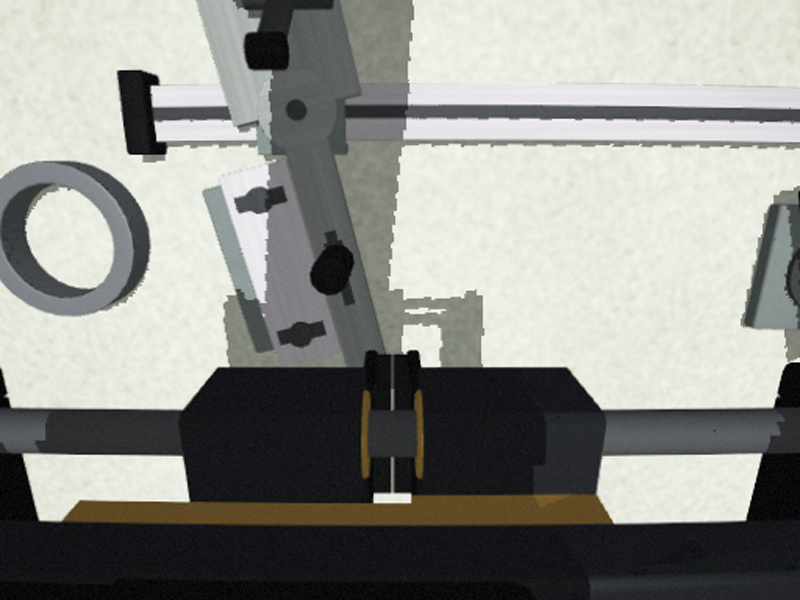

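Last view: the blade is flush with the former. The pivot screw is at (297,110) and the lever's end bar spans about (245..288, 33..68).

```bash
python3 - <<'E'
from h import *
import pickle
W=pickle.load(open('w9.pkl','rb'))
w=lambda P:(np.array(P,float)+.5)/1.5625-.5
p=onz(W,w([(297,110)]),.034)[0];print('pivot',p)
ex=np.array([np.cos(.077),-np.sin(.077),0]);ey=np.array([np.sin(.077),np.cos(.077),0])
q=p.copy();q[2]=.106;q=q-.028*ex;print('tip pred',q,proj(W,[q])*1.5625, 'seen',onz(W,w([(266,45)]),.106),onz(W,w([(266,52)]),.100))
delta([q[0],q[1],.125],-.077)
E
```

```text
pivot [ 0.4666 -0.1377  0.034 ]
tip pred [ 0.4387 -0.1355  0.106 ] [[264.5961  30.5185]] seen [[ 0.4446 -0.1358  0.106 ]] [[ 0.4463 -0.1375  0.1   ]]
t 13.0 slide cm [12.7582 -5.687   6.2116] roll -0.0013901893270229504 tool y [0.0783 0.9969 0.0002]
```

Emit:
move_arm(slide=[[3,-1.4,0],[6,-2.8,0],[9,-4.2,0],[12.5,-5.7,0],[12.5,-5.7,2],[12.5,-5.7,5],[12.5,-5.7,6.2],[12.5,-5.7,6.2],[12.5,-5.7,6.2]], roll=[0,0,0,0,0,0,0,0,0])

```text
time: 13.9
position: [0.4417, -0.1362, 0.1255]
tool_rot: [-0.123, -3.138, 0.001]
ft_force: [0.3, 0.5, -0.1]
grip_width: 0.005
grip_force: 0.0
```

```bash
python3 -c "
from h import *
delta([.441,-.1355,.106],-.077); print(st()[0]['ft_force'],st()[1])"
```

```text
t 13.9 slide cm [0.0763 0.0641 1.9495] roll -0.001545332032815372 tool y [ 0.0785  0.9969 -0.0005]
[ 0.3321  0.5392 -0.1016] [ 0.4417 -0.1362  0.1255]
```

Emit:
move_arm(slide=[[0,0,1],[0,0,1.9],[-0.4,0,2.2],[-0.85,0,2.6],[-1.2,0,2.95],[-1.6,0,3.3],[-1.9,0,3.7],[-2.2,0,4.1],[-2.45,0,4.5],[-2.7,0,5],[-2.7,0,5],[-2.7,0,5]], roll=[0,0,0,0,0,0,0,0,0,0,0,0])

```text
time: 15.1
position: [0.467, -0.1382, 0.0746]
tool_rot: [-0.124, -3.136, -0.0]
ft_force: [-0.2, 0.9, 0.8]
grip_width: 0.008
grip_force: 0.1
```

Emit:
move_arm(slide=[[-0.2,0,0.4],[-0.35,0,0.8],[-0.5,0,1.2],[-0.6,0,1.6],[-0.65,0,1.8],[-0.65,0,1.9],[-0.65,0,1.9],[-0.65,0,1.9]], roll=[0,0,0,0,0,0,0,0])

```text
time: 15.9
position: [0.4755, -0.1388, 0.0566]
tool_rot: [0.124, 3.138, -0.0]
ft_force: [0.8, -0.5, -0.0]
grip_width: 0.007
grip_force: 0.0
```

Emit:
move_arm(slide=[[0,0,0.1],[0,0,0.2],[0,0,0.2],[0,0,0.2]], roll=[0,0,0,0])

```text
time: 16.3
position: [0.4757, -0.1389, 0.0549]
tool_rot: [0.123, 3.138, -0.0]
ft_force: [1.3, 1.0, 2.0]
grip_width: 0.008
grip_force: 1.1
```

Emit:
move_arm(slide=[[0,0,0.1],[0,0,0.2],[0,0,0.2],[0,0,0.2]], roll=[0,0,0,0])

```text
time: 16.7
position: [0.4759, -0.139, 0.053]
tool_rot: [0.124, 3.137, -0.0]
ft_force: [1.9, -0.5, 3.7]
grip_width: 0.006
grip_force: 2.2
```

Emit:
move_arm(slide=[[0,0,0.1],[0,0,0.2],[0,0,0.2],[0,0,0.2]], roll=[0,0,0,0])

```text
time: 17.1
position: [0.4761, -0.139, 0.0518]
tool_rot: [0.124, 3.137, 0.001]
ft_force: [-0.5, 0.4, 11.3]
grip_width: 0.004
grip_force: 5.8
```

Emit:
move_arm(slide=[[0,0,0.1],[0,0,0.1],[0,0,0.1]], roll=[0,0,0])

```text
time: 17.4
position: [0.4762, -0.139, 0.0514]
tool_rot: [0.124, 3.137, 0.001]
ft_force: [-1.1, -0.7, 15.6]
grip_width: 0.006
grip_force: 7.9
```

Emit:
move_arm(slide=[[0,0,0.1],[0,0,0.1],[0,0,0.1]], roll=[0,0,0])

```text
time: 17.7
position: [0.4762, -0.1391, 0.0508]
tool_rot: [0.124, 3.137, 0.001]
ft_force: [-3.0, 2.0, 19.1]
grip_width: 0.007
grip_force: 9.8
```

Emit:
move_arm(slide=[[0,0,0.1],[0,0,0.15],[0,0,0.15],[0,0,0.15]], roll=[0,0,0,0])

```text
time: 18.1
position: [0.4763, -0.1391, 0.0501]
tool_rot: [0.124, 3.137, 0.002]
ft_force: [-5.9, 1.5, 25.4]
grip_width: 0.006
grip_force: 12.8
```

Emit:
move_arm(slide=[[0,0,-0.5],[0,0,-2],[0,0,-5],[0,0,-9],[-4,4,-14],[-8,5,-14],[-11,5,-14],[-11,5,-14],[-11,5,-14]], roll=[0,0,0,0,0,0,0,0,0])

```text
time: 19.0
position: [0.5874, -0.0978, 0.185]
tool_rot: [-0.123, -3.134, 0.002]
ft_force: [-0.4, -0.1, -0.6]
grip_width: 0.002
grip_force: 0.0
```

```bash
python3 - <<'E'
from h import *
import pickle
c=cams.get_calibration('wrist');pickle.dump(c,open('w10.pkl','wb'))
angs('w10.png'); print(st()[1])
ex=np.array([np.cos(.077),-np.sin(.077),0])
p=np.array([.4666,-.1377,0])
q=p+.006*ex+[0,0,.053]; u=p-.028*ex+[0,0,.106]
g=cv2.cvtColor(cv2.imread('pics/w10.png'),6)
for n,P in(('flat',q),('up',u),('pivot',p+[0,0,.034])):
    uv=proj(c,[P])[0]; print(n,uv)
uv=proj(c,[q])[0].astype(int)
print(cv2.resize(g[max(0,uv[1]-48):uv[1]+48,uv[0]-48:uv[0]+48],None,fx=1/4,fy=1/4,interpolation=cv2.INTER_AREA))
E
```

```text
F [-0.0772  0.4527  0.2866]
px [157.1875  59.375  163.125  114.2188] len 35.0 ang -0.0685
px [133.4375 125.7812 123.9063  43.75  ] len 53.0 ang -0.0768
px [ 26.25   204.2188  41.7188 245.9375] len 29.0 ang 0.1176
px [155.625  202.0312 153.5938 247.1875] len 29.0 ang -0.2451
px [284.0625 112.1875 289.2188  36.0938] len 49.0 ang -0.1977
px [758.5938 306.5625 786.25   184.5312] len 80.0 ang -0.1083
px [485.625  297.8125 482.9688 362.3438] len 41.0 ang -0.0649
px [119.8437 212.0312  94.6875 170.9375] len 31.0 ang 0.3789
px [251.875  298.125  209.0625 168.5938] len 87.0 ang 0.1656
px [229.5312 159.6875 269.375  287.8125] len 86.0 ang 0.1575
px [124.5312 275.3125 142.1875 229.6875] len 31.0 ang -0.5622
px [313.4375  36.4062 321.4062  98.5938] len 40.0 ang 0.0243
px [235.7812  73.75   213.75     0.4688] len 49.0 ang 0.1675
px [799.0625 184.8438 772.0312 305.625 ] len 79.0 ang -0.0992
px [346.0938 131.5625 395.1562 325.3125] len 128.0 ang 0.1602
px [359.0625   0.7812 373.5938  63.5938] len 41.0 ang 0.1571
px [321.7188 225.9375 295.4688 131.4062] len 63.0 ang 0.1614
px [350.1562 325.9375 334.
[... 1859 characters left out ...]
65 187 186 209 164 150 146 148 119  79  88  88  89  90  92  93  91
   81  72  73 112 129 131]
 [229 230 228 229 231 231 207 144 130 106  84  86  89  89  87  92  93  92
   85  84  84 118 126 128]
 [232 230 231 232 231 231 229 190 137 126 125 100  89  89  88  90  94  92
   90 113 125 127 125 132]
 [233 232 232 228 225 228 228 231 219 124 126 109  90  89  89  89  94  93
   90 103 130 125 129 134]
 [231 227 227 226 236 235 236 236 225 125 126 121  89  89  88  89  92  94
   91  93 127 126 131 130]
 [226 231 234 233 236 236 235 236 188 128 125 125  93  90  89  88  90  94
   91  87 121 129 135 128]
 [214 230 233 233 234 228 199 207 200 112 100 127 104  89  88  89  90  94
   92  88 110 125 128 126]]
```

The lever bar now sits at its predicted flat spot, and the blade still reads 0.160–0.161. Next I need the knob position, to come in on its -y side.

```bash
python3 - <<'E'
from h import *
import pickle
for f,n in(('w9','w9.pkl'),('w10','w10.pkl')):
    W=pickle.load(open(n,'rb'));g=cv2.cvtColor(cv2.imread(f'pics/{f}.png'),6)
    m=(g<32).astype(np.uint8); m[232:]=0
    k,_,s,ce=cv2.connectedComponentsWithStats(m)
    for i in range(1,k):
        if s[i,4]>60: print(f,s[i],ce[i])
    for P in([.565,-.122,.079],[.565,-.122,.033]): print(proj(W,[P]))
delta([.565,-.165,.10],-.077)
E
```

```text
w9 [157  19  28  26 626] [170.6342  31.6997]
w9 [  76   45   30   54 1044] [88.4789 71.682 ]
w9 [199 156  27  33 642] [212.4408 172.1745]
w9 [234 224  16   8  97] [240.8144 228.3505]
w9 [252 225  17   7  91] [260.6154 228.5055]
[[212.4756 183.1778]]
[[217.6532 171.5939]]
w10 [  80   27   31   56 1084] [93.4179 54.3819]
w10 [184  47  22  20 383] [194.0862  56.7441]
w10 [207 141  27  31 625] [220.312  156.4496]
w10 [234 224  16   8  98] [240.7449 228.3163]
w10 [252 225  17   7  95] [260.2526 228.5053]
[[220.647  166.0699]]
[[224.9181 156.9038]]
t 19.05 slide cm [ 1.6099 -6.8158  8.5573] roll -0.0027167853269907116 tool y [ 0.0796  0.9968 -0.0008]
```

```bash
python3 -c "
from h import *
delta([.563,-.166,.057],-.077)"
```

```text
t 19.05 slide cm [ 1.7835 -6.9278 12.8581] roll -0.0027167853269907116 tool y [ 0.0796  0.9968 -0.0008]
```

Emit:
move_arm(slide=[[0.9,-3.5,0],[1.8,-6.9,0],[1.8,-6.9,3],[1.8,-6.9,6.5],[1.8,-6.9,10],[1.8,-6.9,12],[1.8,-6.9,12.8],[1.8,-6.9,12.8],[1.8,-6.9,12.8]], roll=[0,0,0,0,0,0,0,0,0])

```text
time: 19.95
position: [0.5656, -0.1655, 0.0604]
tool_rot: [0.125, 3.137, 0.0]
ft_force: [-0.3, 0.1, 1.0]
grip_width: 0.005
grip_force: 0.0
```

```bash
python3 - <<'E'
from h import *
angs('w11.png');print(st()[1])
E
```

```text
F [-0.4375 -0.9291  0.6531]
px [194.0625  39.8438 201.875  129.8438] len 58.0 ang -0.0791
px [155.1562 149.6875 140.      14.375 ] len 87.0 ang -0.0748
px [183.2812 256.7188 186.875  317.3438] len 39.0 ang -0.1344
px [156.25   210.3125 184.8438 260.625 ] len 37.0 ang 0.349
px [507.0312 192.3438 515.     239.8438] len 31.0 ang 0.1501
px [151.7188 252.6562 125.7812 214.6875] len 29.0 ang 0.4308
px [422.1875 112.3438 423.125   67.3438] len 29.0 ang -0.0846
px [165.1562 307.9688 152.8125 253.125 ] len 36.0 ang 0.0173
px [312.1875   0.7812 328.125   61.7188] len 40.0 ang 0.1678
px [428.75    63.4375 429.8438   0.9375] len 40.0 ang -0.0786
px [317.6562 362.8125 293.125  283.125 ] len 53.0 ang 0.1615
px [516.4062  98.5938 513.5938 151.4062] len 34.0 ang -0.0727
px [517.3438 247.3438 527.8125 309.6875] len 40.0 ang 0.1518
px [311.25   200.7812 357.1875 364.0625] len 109.0 ang 0.1594
px [474.5313   0.9375 472.9688  63.4375] len 40.0 ang -0.0665
px [369.375  151.4062 368.5938 102.5   ] len 31.0 ang -0.071
px [467.1875 362.5    421.875  156.5625] len 135.0 ang 0.1623
px [549.0625   0.7812 555.9375  49.8438] len 32.0 ang 0.1478
px [190.3125 125.9375 185.4688  75.1562] len 33.0 ang -0.0764
[ 0.566  -0.1655  0.0607]
```

Emit:
move_arm(slide=[[0,0.3,0],[0,0.6,0],[0,0.9,0],[0,1.2,0],[0,1.5,0],[0,1.8,0],[0,2.2,0],[0,2.6,0],[0,3,0],[0,3.5,0],[0,4,0],[0,4.5,0],[0,5,0],[0,5.5,0],[0,6,0],[0,6.5,0],[0,7,0],[0,7.5,0],[0,8,0],[0,8.5,0]], roll=[0,0,0,0,0,0,0,0,0,0,0,0,0,0,0,0,0,0,0,0])

```text
time: 22.0
position: [0.5721, -0.0799, 0.0591]
tool_rot: [0.124, 3.139, 0.0]
ft_force: [-0.1, -0.8, 0.6]
grip_width: 0.005
grip_force: 0.1
```

Emit:
move_arm(slide=[[0,0.5,0],[0,1,0],[0,1.5,0],[0,2,0],[0,2.5,0],[0,3,0],[0,3.5,0],[0,4,0],[0,4.5,0],[0,5,0],[0,5.5,0],[0,6,0],[0,6.5,0],[0,7,0],[0,7.5,0],[0,8,0],[0,8.5,0],[0,9,0],[0,9.5,0],[0,10,0]], roll=[0,0,0,0,0,0,0,0,0,0,0,0,0,0,0,0,0,0,0,0])

```text
time: 24.0
position: [0.5799, 0.0198, 0.0591]
tool_rot: [0.124, 3.139, 0.0]
ft_force: [1.1, 0.4, 0.4]
grip_width: 0.003
grip_force: 0.1
```

Emit:
move_arm(slide=[[0,0.5,0],[0,1,0],[0,1.5,0],[0,2,0],[0,2.5,0],[0,3,0],[0,3.4,0],[0,3.8,0],[0,4.2,0],[0,4.6,0],[0,5,0],[0,5.3,0],[0,5.6,0],[0,5.9,0],[0,6.2,0],[0,6.4,0],[0,6.6,0],[0,6.8,0],[0,7,0],[0,7,0]], roll=[0,0,0,0,0,0,0,0,0,0,0,0,0,0,0,0,0,0,0,0])

```text
time: 26.0
position: [0.5854, 0.0896, 0.0591]
tool_rot: [0.123, 3.139, 0.0]
ft_force: [-0.2, 0.3, 1.1]
grip_width: 0.006
grip_force: 0.0
```

```bash
python3 - <<'E'
from h import *
angs('w12.png');print(st()[1])
E
```

```text
F [-0.4594  0.1836  1.1031]
px [414.6875  67.3438 414.375  112.3438] len 29.0 ang -0.0738
px [355.9375 125.9375 358.2812  67.3438] len 38.0 ang -0.1368
px [703.5938 197.8125 722.6562 343.125 ] len 94.0 ang 0.223
px [408.5938   0.9375 408.5938  61.5625] len 39.0 ang -0.0673
px [565.9375 364.0625 582.3438 233.2812] len 84.0 ang -0.0981
px [635.3125 319.375  615.4688 211.4062] len 70.0 ang 0.2241
px [364.2188 144.0625 403.75   305.625 ] len 106.0 ang 0.1595
px [725.7812 235.3125 731.875  282.1875] len 30.0 ang 0.2303
px [753.75   319.5312 744.0625 362.5   ] len 28.0 ang -0.0925
px [446.4063 165.     477.8125 317.3438] len 100.0 ang 0.1603
px [267.6562  67.6562 249.0625   0.4688] len 45.0 ang 0.1592
px [368.2812   0.9375 369.0625  61.5625] len 39.0 ang -0.0732
px [402.9688  61.5625 404.0625   0.9375] len 39.0 ang -0.0903
[0.5853 0.0894 0.0591]
```

Emit:
move_arm(slide=[[0,0.2,0],[0,0.5,0],[0,0.8,0],[0,1.1,0],[0,1.4,0],[0,1.7,0],[0,2,0],[0,2.3,0],[0,2.6,0],[0,2.9,0],[0,3.2,0],[0,3.5,0],[0,3.8,0],[0,4.1,0],[0,4.3,0],[0,4.4,0],[0,4.5,0],[0,4.5,0]], roll=[0,0,0,0,0,0,0,0,0,0,0,0,0,0,0,0,0,0])

```text
time: 27.85
position: [0.5889, 0.1342, 0.0591]
tool_rot: [0.124, 3.139, 0.0]
ft_force: [-0.2, -1.1, -0.7]
grip_width: 0.005
grip_force: 0.0
```

```bash
python3 - <<'E'
from h import *
angs('w13.png');print(st()[1])
E
```

```text
F [-0.417  -0.6793 -0.1542]
px [782.5    116.25   792.3438  43.4375] len 47.0 ang -0.037
px [412.8125  67.3438 411.7188 112.3438] len 29.0 ang -0.0939
px [518.75   214.8438 555.     367.8125] len 101.0 ang 0.2232
px [559.0625 326.25   532.6562 211.875 ] len 75.0 ang 0.225
px [474.6875 330.9375 481.0938 233.2812] len 63.0 ang -0.0925
px [406.5625   0.9375 405.9375  61.5625] len 39.0 ang -0.0809
px [526.875  300.1562 505.1562 211.4062] len 58.0 ang 0.2222
px [610.625  233.2812 636.5625 367.9688] len 88.0 ang 0.23
px [362.3438 143.5938 403.4375 311.0938] len 110.0 ang 0.1589
px [620.3125 274.2188 652.3438 306.7188] len 29.0 ang 0.7592
px [655.1562 331.875  638.4375 373.5938] len 29.0 ang -0.309
px [489.0625 233.5938 482.5    319.5312] len 55.0 ang -0.1017
px [444.8438 165.     471.5625 295.9375] len 86.0 ang 0.1576
px [443.5938 174.5312 434.2188 125.625 ] len 32.0 ang 0.1438
px [265.      67.8125 246.7187   0.625 ] len 45.0 ang 0.1515
px [365.625    0.9375 366.875   59.5312] len 38.0 ang -0.0662
px [400.9375  59.5312 401.4062   0.9375] len 37.0 ang -0.0814
[0.5889 0.134  0.0591]
```

Emit:
move_arm(slide=[[0,0.2,0],[0,0.4,0],[0,0.6,0],[0,0.8,0],[0,1,0],[0,1.2,0],[0,1.4,0],[0,1.5,0],[0,1.6,0],[0,1.6,0],[0,1.6,0]], roll=[0,0,0,0,0,0,0,0,0,0,0])

```text
time: 29.0
position: [0.5901, 0.15, 0.0591]
tool_rot: [-0.124, -3.139, -0.0]
ft_force: [0.5, -0.9, -0.3]
grip_width: 0.005
grip_force: 0.0
```

```bash
python3 - <<'E'
from h import *
angs('w14.png');print(st()[1])
E
```

```text
F [ 0.2357  0.5438 -0.3705]
px [740.3125 129.6875 753.125   41.4062] len 57.0 ang -0.0648
px [412.6562  67.3438 412.3438 112.3438] len 29.0 ang -0.0749
px [475.9375 214.6875 510.1562 344.8438] len 86.0 ang 0.2236
px [518.75   325.625  489.8438 211.7188] len 75.0 ang 0.2229
px [542.5    196.25   567.9688 310.9375] len 75.0 ang 0.2218
px [581.0938 310.     555.1562 192.5   ] len 77.0 ang 0.2285
px [362.8125  45.9375 359.375    0.7812] len 29.0 ang -0.0103
px [406.7187   0.9375 406.4062  61.5625] len 39.0 ang -0.075
px [362.5    143.4375 402.5    305.9375] len 107.0 ang 0.1594
px [580.3125 273.125  614.6875 305.1562] len 30.0 ang 0.7845
px [792.1875 229.5312 767.5    275.    ] len 33.0 ang -0.4129
px [487.8125 294.375  470.4688 230.625 ] len 42.0 ang 0.2267
px [265.      67.8125 247.0313   0.4688] len 45.0 ang 0.146
px [444.8438 165.     454.375  210.3125] len 30.0 ang 0.1643
px [579.375  278.2812 597.1875 366.5625] len 58.0 ang 0.2184
px [487.9687   0.9375 497.0312  49.8438] len 32.0 ang 0.1681
px [365.7812   0.9375 367.1875  61.5625] len 39.0 ang -0.0617
px [401.25    59.5312 401.4062   0.9375] len 37.0 ang -0.0756
[0.5902 0.1499 0.0591]
```

Emit:
move_arm(slide=[[0,0.1,0],[0,0.2,0],[0,0.3,0],[0,0.4,0],[0,0.5,0],[0,0.6,0],[0,0.6,0],[0,0.6,0]], roll=[0,0,0,0,0,0,0,0])

```text
time: 29.85
position: [0.5907, 0.1561, 0.0591]
tool_rot: [0.124, 3.139, 0.0]
ft_force: [0.7, -0.6, -0.2]
grip_width: 0.002
grip_force: 0.0
```

```bash
python3 - <<'E'
from h import *
angs('w15.png');print(st()[1])
E
```

```text
F [-1.2469 -0.5177 -0.534 ]
px [725.625  128.2812 738.125   39.5312] len 57.0 ang -0.0674
px [460.     215.3125 494.8438 344.8438] len 86.0 ang 0.2221
px [477.5    327.1875 450.7812 207.5   ] len 79.0 ang 0.1744
px [525.9375 195.9375 565.3125 366.25  ] len 112.0 ang 0.2239
px [686.7188 192.6562 692.6562 133.75  ] len 38.0 ang -0.0298
px [503.2812 325.625  473.4375 211.875 ] len 75.0 ang 0.2227
px [404.8438   0.9375 405.      61.5625] len 39.0 ang -0.07
px [554.2188 237.1875 572.5    317.5   ] len 53.0 ang 0.2297
px [361.0938 143.4375 402.1875 309.375 ] len 109.0 ang 0.1604
px [796.875  210.7812 759.6875 255.625 ] len 37.0 ang -0.655
px [752.8125 276.25   752.3438 325.1562] len 31.0 ang 0.1114
px [565.3125 272.5    599.2188 303.125 ] len 29.0 ang 0.7956
px [260.4688  55.7812 245.625    0.3125] len 37.0 ang 0.1482
px [798.9062  20.625  777.0312 149.5312] len 84.0 ang -0.0747
px [574.5312 321.4062 582.9688 372.0312] len 33.0 ang 0.1795
px [399.375   59.5312 399.375    0.9375] len 38.0 ang -0.0736
px [365.       0.9375 365.4688  59.5312] len 38.0 ang -0.0826
[0.5906 0.156  0.059 ]
```

Almost touching. I'll advance in small steps.

Emit:
move_arm(slide=[[0,0.1,0],[0,0.2,0],[0,0.3,0],[0,0.3,0],[0,0.3,0]], roll=[0,0,0,0,0])

```text
time: 30.4
position: [0.5909, 0.1589, 0.0591]
tool_rot: [0.124, 3.139, -0.0]
ft_force: [0.2, -1.3, 0.9]
grip_width: 0.006
grip_force: 0.8
```

```bash
python3 - <<'E'
from h import *
angs('w16.png');print(st()[1])
E
```

```text
F [-1.5046 -2.2016  0.9812]
px [718.5938 129.5312 730.9375  39.375 ] len 58.0 ang -0.0661
px [402.9688  69.375  401.4062 120.1562] len 33.0 ang -0.1023
px [471.0938 328.125  444.0625 209.5313] len 78.0 ang 0.1764
px [518.2812 195.4688 557.9688 364.2188] len 111.0 ang 0.2236
px [452.3438 215.1562 487.9687 345.1562] len 86.0 ang 0.2224
px [344.375   99.2188 350.3125  42.3438] len 37.0 ang -0.2086
px [561.7188 323.5938 531.25   192.6562] len 86.0 ang 0.2273
px [396.0938   0.9375 396.0938  61.5625] len 39.0 ang -0.0752
px [680.1562 198.4375 685.7812 133.75  ] len 42.0 ang -0.0213
px [496.25   325.9375 465.9375 211.875 ] len 76.0 ang 0.2231
px [353.5938 143.2812 395.625  309.5312] len 110.0 ang 0.1611
px [761.7188 313.2812 771.5625 257.9688] len 36.0 ang -0.0505
px [753.125  259.2188 742.8125 304.0625] len 29.0 ang -0.1121
px [256.0938  67.6562 237.6563   0.3125] len 45.0 ang 0.1488
px [792.5    14.375 770.    149.375] len 88.0 ang -0.0749
px [391.25    59.5312 391.0938   0.9375] len 38.0 ang -0.0753
[0.5909 0.1589 0.0591]
```

Emit:
move_arm(slide=[[0,0.1,0],[0,0.2,0],[0,0.2,0],[0,0.2,0]], roll=[0,0,0,0])

```text
time: 30.85
position: [0.5911, 0.161, 0.0591]
tool_rot: [0.124, 3.139, 0.0]
ft_force: [-0.7, -2.2, -0.4]
grip_width: 0.004
grip_force: 1.0
```

```bash
python3 - <<'E'
from h import *
angs('w17.png');print(st()[1])
E
```

```text
F [ 0.0794 -2.4489  0.9144]
px [713.125  131.4062 725.3125  39.5312] len 59.0 ang -0.064
px [450.4687 213.2812 482.8125 344.8438] len 87.0 ang 0.1967
px [478.125  367.0312 440.1563 199.8438] len 110.0 ang 0.1746
px [667.5    307.8125 677.6562 170.625 ] len 88.0 ang -0.0021
px [516.5625 194.375  552.1875 364.2188] len 111.0 ang 0.1987
px [343.125  122.1875 344.375   67.3438] len 35.0 ang -0.1229
px [557.0312 323.75   529.6875 192.5   ] len 86.0 ang 0.2029
px [491.7188 325.4688 463.9062 210.    ] len 76.0 ang 0.1986
px [394.375    0.9375 394.8438  61.5625] len 39.0 ang -0.0662
px [352.1875 143.125  394.2188 309.375 ] len 110.0 ang 0.1609
px [766.0938 229.0625 742.0312 274.8438] len 33.0 ang -0.4057
px [434.0625 174.5312 425.     131.4062] len 28.0 ang 0.1527
px [254.6875  67.9688 236.0938   0.7812] len 45.0 ang 0.1523
px [786.875   14.375  764.5312 149.375 ] len 88.0 ang -0.0755
px [389.6875  59.5312 389.5312   0.9375] len 37.0 ang -0.0772
[0.591  0.161  0.0591]
```

Emit:
move_arm(slide=[[0,0.1,0],[0,0.2,0],[0,0.25,0],[0,0.25,0],[0,0.25,0]], roll=[0,0,0,0,0])

```text
time: 31.4
position: [0.5913, 0.1634, 0.0591]
tool_rot: [0.124, 3.139, 0.0]
ft_force: [-0.1, -2.5, 1.1]
grip_width: 0.004
grip_force: 1.3
```

Emit:
move_arm(slide=[[0,0.05,0],[0,0.05,0],[0,0.05,0]], roll=[0,0,0])

```text
time: 31.7
position: [0.5913, 0.1635, 0.0591]
tool_rot: [0.124, 3.139, -0.001]
ft_force: [-0.3, -2.7, 0.8]
grip_width: 0.007
grip_force: 1.9
```

```bash
python3 - <<'E'
from h import *
angs('w18.png');print(st()[1])
E
```

```text
F [ 0.1026 -4.3405  1.1866]
px [706.875  129.5312 719.2188  37.5   ] len 59.0 ang -0.0685
px [400.625   69.375  399.8438 118.125 ] len 31.0 ang -0.0891
px [449.2188 209.375  477.8125 344.6875] len 89.0 ang 0.1625
px [516.0938 193.75   545.625  364.375 ] len 111.0 ang 0.1626
px [475.625  364.6875 440.9375 203.5938] len 105.0 ang 0.1632
px [342.3438 122.1875 344.5312  65.4688] len 36.0 ang -0.1436
px [558.4375 364.375  529.0625 190.625 ] len 113.0 ang 0.1658
px [668.9062 216.0938 673.125  157.0312] len 38.0 ang -0.0071
px [487.0313 325.625  462.8125 206.25  ] len 78.0 ang 0.1624
px [394.0625   0.9375 394.0625  61.5625] len 39.0 ang -0.0757
px [541.4062 233.125  553.75   307.6562] len 48.0 ang 0.167
px [351.875  143.2812 393.75   309.5312] len 110.0 ang 0.1603
px [550.9375 273.2812 583.5938 307.0312] len 30.0 ang 0.7296
px [735.625  276.4062 735.7812 325.1562] len 31.0 ang 0.1155
px [760.3125 229.2188 736.0938 274.8438] len 33.0 ang -0.4135
px [760.9375 258.9062 796.4062 220.1562] len 34.0 ang -0.7134
px [254.2188  67.5    235.3125   0.4688] len 45.0 ang 0.1565
px [434.5312 178.2812 424.8438 133.2812] len 29.0 ang 0.1579
px [477.0312   0.7812 485.3125  47.8125] len 31.0 ang 0.1498
px [780.625   12.8125 758.2812 149.0625] len 88.0 ang -0.0765
px [554.8438 313.5938 562.5    364.375 ] len 33.0 ang 0.1539
px [388.9062  59.5312 388.75     0.9375] len 38.0 ang -0.0765
px [353.9062   0.9375 354.2188  59.5312] len 38.0 ang -0.0893
[0.5913 0.1635 0.0591]
```

Emit:
move_arm(slide=[[0,0.05,0],[0,0.05,0],[0,0.05,0]], roll=[0,0,0])

```text
time: 32.05
position: [0.5914, 0.1636, 0.0591]
tool_rot: [-0.125, -3.139, 0.001]
ft_force: [-0.9, -5.2, 1.1]
grip_width: 0.008
grip_force: 2.5
```

```bash
python3 - <<'E' | grep -E "F|ang 0.1[56]|\[0"
from h import *
angs('w19.png');print(st()[1])
E
```

```text
F [-0.6191 -6.4968  1.478 ]
px [449.0625 209.375  477.6563 344.6875] len 89.0 ang 0.1621
px [515.9375 193.75   545.3125 364.375 ] len 111.0 ang 0.1624
px [475.3125 364.6875 440.3125 201.7188] len 107.0 ang 0.1622
px [551.5625 323.5938 528.75   190.625 ] len 86.0 ang 0.167
px [486.875 325.625 462.5   206.25 ] len 78.0 ang 0.1616
px [351.5625 143.2812 393.2812 307.6562] len 109.0 ang 0.1611
px [254.0625  67.6562 235.1562   0.4688] len 45.0 ang 0.1554
[0.5913 0.1636 0.0591]
```

It's flush: the tool has stopped advancing and the force has risen to about 6 N. I'll back off, rise, check and hand in.

Emit:
move_arm(slide=[[0,-0.3,0],[0,-0.8,0],[0,-1.5,0],[0,-1.5,-3],[0,-1.5,-7],[0,-1.5,-12],[0,-1.5,-14],[0,-1.5,-14],[0,-1.5,-14]], roll=[0,0,0,0,0,0,0,0,0])

```text
time: 33.0
position: [0.59, 0.1497, 0.1991]
tool_rot: [0.123, 3.139, 0.002]
ft_force: [-0.7, -0.3, -0.7]
grip_width: 0.009
grip_force: 0.0
```

```bash
python3 - <<'E' | grep -E "F|ang 0.1|\[0"
from h import *
angs('w20.png');print(st()[1])
E
```

```text
F [-0.2915 -0.0207 -0.8689]
px [485.     174.8438 518.75   354.8438] len 117.0 ang 0.1623
px [447.3437 188.2812 484.2188 364.5312] len 115.0 ang 0.162
px [495.9375 173.125  505.9375 225.7812] len 34.0 ang 0.1684
px [ -0.1562 190.9375  54.0625 317.1875] len 88.0 ang 0.1593
px [459.6875 270.625  441.25   183.9062] len 57.0 ang 0.1631
px [524.8438 352.5    492.8125 176.875 ] len 114.0 ang 0.1612
px [476.0938 290.3125 454.2188 182.6562] len 70.0 ang 0.1591
px [390.625  149.2188 419.5312 274.2188] len 82.0 ang 0.1574
px [490.3125 360.4688 476.875  294.0625] len 43.0 ang 0.1615
px [506.875  229.5312 517.9688 290.1562] len 39.0 ang 0.1618
px [478.5937 360.4688 466.7188 303.5938] len 37.0 ang 0.1615
px [312.8125   8.9062 334.2188  92.9688] len 55.0 ang 0.1621
px [ 45.     319.6875  -0.7812 214.6875] len 73.0 ang 0.1598
px [454.2188  25.9375 465.1563  81.25  ] len 36.0 ang 0.1654
px [  0.3125 278.5938  21.0938 325.    ] len 32.0 ang 0.1559
[0.5893 0.1495 0.1979]
```

The guide reads about 0.162, the former 0.160 and the blade about 0.160.

```bash
python3 -c "
from h import *
print(workorder.close_job())"
```

```text
the job is handed in; nothing more can be done
None
```

The job is handed in: the blade was set flush to the former and locked, and the guide was turned flush with it, reading about 0.162 rad against the former's 0.160 rad; sampled push forces peaked near 6 N, and the robot clock read 33 s.

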